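# Lay a respirator blower unit into its charging dock

## Task

Put the standing respirator blower unit on charge: slide it, upright, until its foot is square against the low front edge of the dock, then push it high up so that it tips over that edge and lies on its side, between the ribs, on the sprung contact plate. Slide it fully home against the dock's end wall, press it down until the plate bottoms and hold it there for a second, then let go. Do not hit or force the unit, and leave the other things on the counter where they are.

Things in the scene. Friction and masses are not known exactly. Their poses are not given: they have to be found in the camera images.
- blower_mid (a point): Centre of the respirator blower unit, a closed white plastic box, 92 mm thick (its own x), 120 mm wide (its y), 150 mm tall (its z), 75 mm above its foot. It starts standing 15 to 65 mm in front of the dock (robot's side), up to 0.25 rad out of square. Its +x face (brass strips) looks towards the dock and must end facing down; its z, up at first, then points to the end wall.
- blower: The same unit; origin at the centre of its foot. Mass 0.5 to 0.9 kg, slick (friction about 0.3), too thick and wide to grip. Pushed up to 110 mm high on the open counter it slides (1.1 to 2.8 N); at the dock's edge the force about doubles, then it begins to tip. Pushed 135 mm high there it passes its balance at 31 degrees, after some 75 mm of push, and falls by itself.
- dock: Charging dock, a low grey plastic base fixed to the counter. Origin on the counter, middle of its front edge; x into the dock (away from the robot), y left, z up. Base 190 mm long, 200 mm wide, top 14 mm above the counter: its front edge is the 14 mm step over which the unit tips. Side ribs 28 mm high, inner faces at y = +-90 mm, from x = 40 to 160 mm.
- end_wall (a point): Middle of the foot of the end wall's inner face, 156 mm into the dock from the front edge and 14 mm above the counter. The wall stands across the dock's far end, 40 mm high above the counter, 30 mm thick. The unit's leading end (its top when it stood) must come to bear on it.
- home (a point): Where the centre of the unit is when it lies fully home: dock x = 81 mm, y = 0, 65 mm above the counter (up to 25 mm to either side is fine). After tipping the unit usually lies 15 to 45 mm short of this along the dock's x.
- plate_top (a point): Centre of the top of the dock's contact plate, a steel plate 110 mm (along the dock's x) by 100 mm with brass strips, at dock x = 85 mm, y = 0; unpressed it stands 19 mm above the counter, 5 mm proud of the base. The lying unit rests on it (its upper side then about 110 mm above the counter).
- plate (a joint): How far the contact plate is pressed down, 0 to 0.005 m. A spring holds it up: 8 N starts it moving, 18 N takes it to its stop at 0.005 m (the weight of the unit counts towards this, so about 9 to 13 N more by hand); it springs back when released.
- sanitiser: White hand-sanitiser pump bottle, 64 mm across, 183 mm high, standing left of the dock. Origin at the centre of its foot. Bystander.
- mug: White mug, 80 mm across, 90 mm high, right of the dock. Origin at the centre of its foot. Bystander.
- mouse: Black computer mouse, 105 x 60 x 31 mm, on a green mat at the right. Origin under its centre. Bystander.
- stapler: Dark stapler, 140 x 36 x 53 mm, at the left. Origin under its centre. Bystander.
- tape: Roll of paper tape lying flat, 90 mm across, 25 mm high, right of the dock. Origin at the centre of its underside. Bystander.
Mind the look-alikes: they are no part of the job. Leave any orange or purple look-alike of the blower alone.

How it is judged:
On the way, in this order (a step that is already met when the one before it is completed fails the run):
1. the unit stands upright with its foot square against the dock's front edge (x of blower_mid in the frame of dock between -0.052 and -0.04 m and angle between blower_mid's own z axis and vertical below 0.08 rad and angle between the x axis of blower_mid and the x axis of dock, either way round below 0.08 rad), for 0.2 s.
2. the unit has been tipped over the edge and lies on the plate, contact face down (angle between blower_mid's own x axis and vertical above 3 rad and x of blower_mid in the frame of dock above 0.02 m), for 0.2 s.
3. with the unit home against the end wall it is pressed down until the plate bottoms, and held (angle between blower_mid's own x axis and vertical above 3.04 rad and angle between the y axis of blower_mid and the y axis of dock, either way round below 0.07 rad and y of blower_mid in the frame of dock between -0.03 and 0.03 m and x of blower_mid in the frame of dock above 0.077 m and value of joint plate above 0.004 m), for 0.5 s.
At the end, for the whole second after the job is handed in: The unit lies contact face down on the plate (within 0.1 rad), square with the dock (0.07 rad), within 30 mm of its middle line (between the ribs) and within 4 mm of the end wall, and is no longer pressed (plate up again, under 3 mm) (angle between blower_mid's own x axis and vertical above 3.04 rad and angle between the y axis of blower_mid and the y axis of dock, either way round below 0.07 rad and y of blower_mid in the frame of dock between -0.03 and 0.03 m and x of blower_mid in the frame of dock above 0.077 m and value of joint plate below 0.003 m); the robot touches nothing.
It fails at once if the unit is hit or forced (more than 70 N from the fingers) (contact force between the fingers and blower above 70 N).
It fails at once if another thing on the counter is moved by more than 30 mm (distance of any of sanitiser, mug, mouse, stapler, tape from where it was at the start of the episode above 0.03 m).
It also fails if it takes over 72 s, if anything falls off the work surface, if the arm or the gripper's body presses on something with over 40 N, if the wrist force passes 120 N, or if a joint passes its speed limit or range.

## Robot

A 6-joint arm with a two-finger parallel gripper is mounted at the origin on the work surface. World frame = base frame: x ahead of the robot, y to its left, z up, the work surface at z = 0. Lengths are in m, angles in rad, forces in N, time in s.
With the tool pointing down it reaches from about 0.35 to 0.725 m from the base axis. Payload 4.3 kg.
Tool frame: the origin (TCP) lies at the very end of the fingers, on their centre line; the grasp point (between the pads) lies 19 mm behind it (env.hold_point_z is the distance from the TCP to the grasp point, in m); z points along the fingers, y is the direction in which the jaws open and shut (so a half turn about z gives the same grasp; the last joint's range is limited). The gripper opens to 85 mm and grips with 20 to 120 N. Pads are 22 mm wide; open, the fingers measure 114 mm over their backs; the gripper's body (76 mm by 85 mm) begins 54 mm behind the grasp point. The pads swing forward as they close: fully open they stand 13 mm farther back than shut.
Start: joints at [-1.425, 0.377, 0.081, 1.274, 0, 1.46], TCP at [0.145, -0.556, 0.231] pointing down, gripper open.
Joint ranges: [-2.72, 2.72], [-0.84, 1.66], [-1.02, 1.22], [-1.77, 2.12], [-1.37, 1.28], [-3.14, 3.14]. Speed limits (rad/s): [2.57, 2.57, 3.14, 3.14, 3.14, 3.14].

## Interface

Orientations are given as a 3x3 rotation matrix whose columns are the frame's x, y, z axes.
In Python, from workcell import env gives the robot as it stands. The module is installed in compiled form; this text tells all that it offers.
- The arm moves only by the tool carry_out, never from a script. Its argument "steps" is a list that holds one entry, the list of rows, each a list of 7 numbers: the shift along the world's x, y, z in mm, then the turn, a rotation vector about the world's x, y, z in degrees, then the closure, from 0 (fully open) to 1 (shut). In form: [[[tx, ty, tz, rx, ry, rz, gripper], ...]]. A call has 1 to 10 rows; each row is the pose to reach, as a shift and turn from the pose commanded when the call began; what a row does not reach only later rows make up. A row lasts 1/12 s, in which the tool goes at most 41.7 mm and 7.16 degrees, less where a joint would pass 70% of its speed; a pose out of reach is approached as far as the arm can. A call with a gripper value outside its range is refused whole. The fingers move at their own pace and stop on an object; "grip_force" is the grip in N (left out, the last holds). Time passes only in rows, so rows that repeat a pose let the fingers close. It gives the time, the measured TCP pose, the force and the opening at its end, in the units of the state.
- env.get_state(): the state, without advancing time (a new reading comes with each control period).
- env.grab_frame(name): name is "side" or "top"; returns the picture (384x512x3 uint8, red, green, blue); there is no depth.
- env.calibration(name): a dict with "mtx" (3x3 intrinsics, pixels), "dist" ([k1, k2, p1, p2, k3] as OpenCV has them; the pictures are not rectified), "rvec" (rotation vector, rad) and "tvec" (3), from world to camera coordinates, as OpenCV has them. Camera axes: x right, y down, z forward; pixel columns grow to the right and rows downward; lengths in m; the calibration is good to about 2 mm. A picture is of the moment at which its call begins. calibration takes no time and is no camera call.
- env.close_job(): hands the job in, once; it reports no verdict.
The state is a dict: "clock": time; "qpos": joint angles; "qd": joint speeds; "joint_torque": joint torques, N m; "ee_pos": TCP position; "ee_rot": TCP orientation; "contact_force": force on the tool from outside, world axes, zero at the start; "ft_torque": the same for the moment, N m; "grip_width": finger opening in m.
Only numpy, scipy, OpenCV 4.12 (cv2) and the standard library are available. Lean on these libraries where they do the work, as an engineer would, in place of code of your own. Each camera call takes 0.05 s, during which the arm holds its last target.

## Working session

There is one attempt and no reset: what is moved stays moved. The work goes in short steps, Python scripts to look and compute and a tool call to move; the robot and the scene stay as the last step left them, time stands still between calls to the robot, and variables do not carry over. Pictures are saved under pics/ and viewed, and the job is handed in when it is done.

Besides the shell and the picture viewer there is one more tool, called after "Request:" as name(argument=value, ...) on one line, values as JSON. carry_out: Moves the arm, as the interface text tells. Its arguments: {"type":"object","properties":{"steps":{"type":"array"},"grip_force":{"type":"number"}},"required":["steps"]}

```bash
mkdir -p pics
cat > h.py <<'E'
import numpy as np, cv2
from workcell import env
def grab(n,f):
    im=env.grab_frame(n); cv2.imwrite('pics/'+f,im[:,:,::-1]); return im
def cal(n):
    c=env.calibration(n); return [np.array(c[k],float) for k in('mtx','dist','rvec','tvec')]
def ray(n,px):
    K,d,r,t=cal(n); R=cv2.Rodrigues(r)[0]
    u=cv2.undistortPoints(np.array(px,float).reshape(-1,1,2),K,d).reshape(-1,2)
    D=np.c_[u,np.ones(len(u))]@R; o=-R.T@t.ravel(); return o,D
def onz(n,px,z):
    o,D=ray(n,px); return o+D*((z-o[2])/D[:,2])[:,None]
def proj(n,P):
    K,d,r,t=cal(n); return cv2.projectPoints(np.array(P,float).reshape(-1,1,3),r,t,K,d)[0].reshape(-1,2)
def st():
    s=env.get_state(); print('t',round(s['clock'],2),'p',np.round(s['ee_pos'],4),'F',np.round(s['contact_force'],2),'w',round(s['grip_width'],4)); return s
E
python3 - <<'E'
from h import *
np.set_printoptions(suppress=True,precision=3)
s=st();print(s['ee_rot'],env.hold_point_z)
for n in('side','top'):
    grab(n,n+'0.png'); K,d,r,t=cal(n);R=cv2.Rodrigues(r)[0];print(n,K,d,-R.T@t.ravel(),R[2])
E
```

```text
t 0.0 p [ 0.145 -0.556  0.23 ] F [-0.21 -0.44  0.54] w 0.0852
[[ 0.967  0.253 -0.   ]
 [ 0.253 -0.967  0.002]
 [ 0.    -0.002 -1.   ]] 0.0187
side [[460.607   0.    255.033]
 [  0.    460.607 196.367]
 [  0.      0.      1.   ]] [-0.025  0.     0.     0.     0.   ] [ 0.444 -1.159  0.915] [ 0.101  0.799 -0.593]
top [[381.336   0.    249.976]
 [  0.    381.336 186.983]
 [  0.      0.      1.   ]] [-0.089  0.     0.     0.     0.   ] [ 0.469 -0.054  1.347] [ 0.089 -0.001 -0.996]
```

View pics/side0.png

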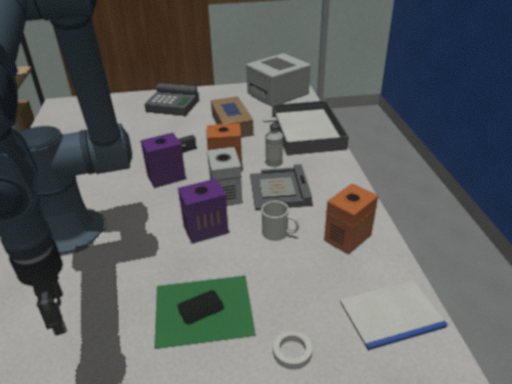

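View pics/top0.png

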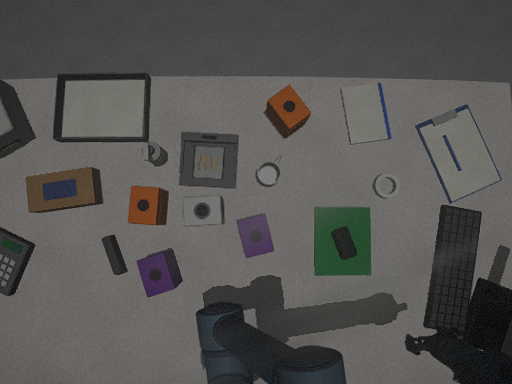

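Candidates in the top view: the white unit at (203,210), orange boxes at (148,205) and (289,108), purple boxes at (160,272) and (255,235). I choose the white one, which stands in front of the dock at (209,160), and check it in a crop.

Run:
```python
from h import *
a=cv2.imread('pics/top0.png')[120:260,120:290]; b=cv2.imread('pics/side0.png')[110:250,140:320]
cv2.imwrite('pics/crop0.png',np.hstack([cv2.resize(a,None,fx=2.3,fy=2.8),cv2.resize(b,None,fx=2.2,fy=2.8)]).astype(np.uint8))
t=cv2.resize(a,None,fx=4,fy=4,interpolation=cv2.INTER_CUBIC);cv2.imwrite('pics/cropt.png',t)
```

```text
(no output)
```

View pics/crop0.png

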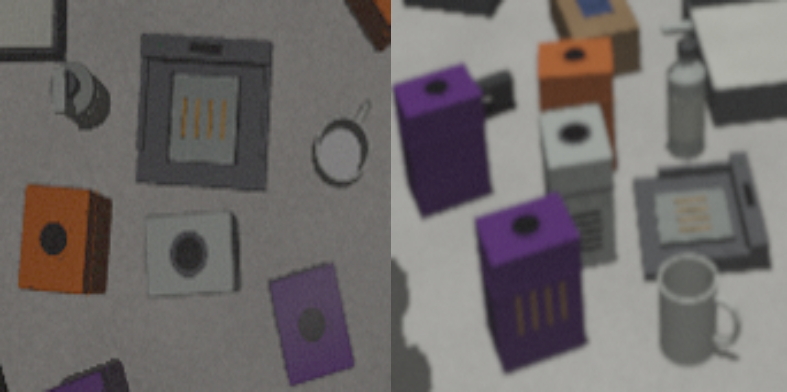

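View pics/cropt.png

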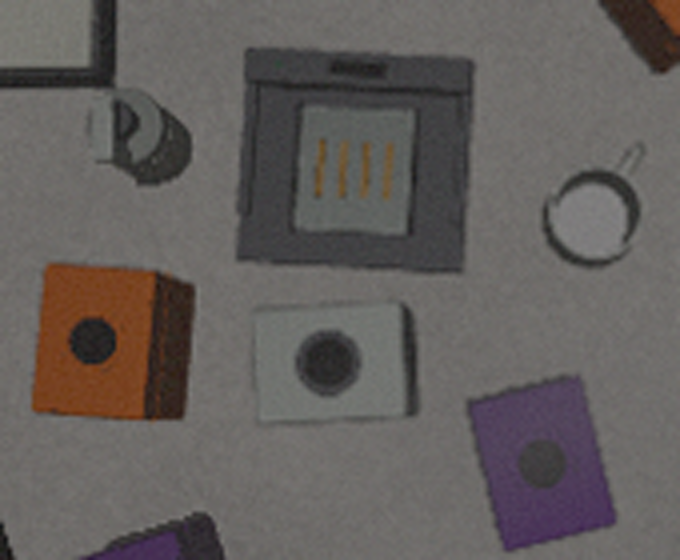

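Run:
```python
from h import *
np.set_printoptions(suppress=True,precision=4)
f=lambda P:np.array(P)/4.+120-0.375
im=cv2.imread('pics/top0.png')
D=onz('top',f([(237,259),(463,271)]),.014); B=onz('top',f([(246,49),(474,60)]),.040)
print('dock front',D,'back',B, np.linalg.norm(D[0]-D[1]),np.linalg.norm(B[0]-B[1]))
d=D[0]-D[1]; ya=np.arctan2(-d[0],d[1]); d2=B[0]-B[1];yb=np.arctan2(-d2[0],d2[1]);m=B.mean(0)-D.mean(0);print('yaw',ya,yb,np.arctan2(m[1],m[0]),np.linalg.norm(m[:2]))
p=onz('top',f([(237,259),(463,271)]),.0)
# unit top: mask
hsv=cv2.cvtColor(im,cv2.COLOR_BGR2HSV)
r=im[190:232,178:232].astype(int); 
U=onz('top',f([(253,309),(402,302),(408,415),(259,423)]),.150)
print('unit',U,[np.linalg.norm(U[i]-U[(i+1)%4]) for i in range(4)],'c',U.mean(0))
e=U[0]+U[3]-U[1]-U[2];print('yaw u',np.arctan2(-e[0],e[1]))
h=onz('top',f([(328,362)]),.15);print('hole',h)
for nm,px,z in(('purple',[(468,402),(580,377),(616,522),(505,550)],.15),('orange',[(48,264),(155,272),(145,419),(34,411)],.15)):print(nm,onz('top',f(px),z))
for nm,px,z in(('mug',[(592,215)],.09),('san',[(130,118)],.18)):print(nm,onz('top',f(px),z))
print('purple2',onz('top',[(138,260),(170,250),(180,286),(148,295)],.15))
c=np.array(U.mean(0))
print(proj('side',[[*U[i][:2],z] for z in(.15,0) for i in range(4)]))
print(proj('side',np.r_[D,B]))
```

```text
dock front [[ 0.5967  0.1949  0.014 ]
 [ 0.5872 -0.0042  0.014 ]] back [[ 0.779   0.1867  0.04  ]
 [ 0.7697 -0.0131  0.04  ]] 0.19941227576402296 0.20001803607550156
yaw -0.04788247037686441 -0.04626970887375567 -0.047044228204340226 0.18260147750744776
unit [[0.5442 0.156  0.15  ]
 [0.5504 0.0385 0.15  ]
 [0.4619 0.0328 0.15  ]
 [0.4548 0.1496 0.15  ]] [np.float64(0.1176981087888059), np.float64(0.08872683298335715), np.float64(0.1170357070409552), np.float64(0.0896650776206571)] c [0.5028 0.0942 0.15  ]
yaw u 0.056695996352314974
hole [[0.5029 0.0961 0.15  ]]
purple [[ 0.4723 -0.0141  0.15  ]
 [ 0.4923 -0.1017  0.15  ]
 [ 0.3796 -0.13    0.15  ]
 [ 0.3576 -0.0437  0.15  ]]
orange [[0.579  0.3209 0.15  ]
 [0.5731 0.2347 0.15  ]
 [0.4571 0.2398 0.15  ]
 [0.4625 0.3285 0.15  ]]
mug [[ 0.6277 -0.1138  0.09  ]]
san [[0.6909 0.2506 0.18  ]]
purple2 [[0.3452 0.2941 0.15  ]
 [0.3777 0.1935 0.15  ]
 [0.2667 0.1605 0.15  ]
 [0.2372 0.2605 0.15  ]]
[[233.8088 146.7483]
 [239.8077 165.5323]
 [211.2622 169.2968]
 [206.7299 150.2489]
 [235.9632 184.1806]
 [241.7464 204.1831]
 [214.9116 208.0664]
 [210.4115 187.8134]]
[[249.3098 173.2684]
 [254.5805 207.4968]
 [300.4847 163.3935]
 [311.4867 196.7219]]
```

Request:
carry_out(steps=[[[130, 150, 40, 0, 0, 35, 0], [130, 150, 40, 0, 0, 35, 0], [130, 150, 40, 0, 0, 35, 0], [130, 150, 40, 0, 0, 35, 0], [130, 150, 40, 0, 0, 35, 0], [250, 310, 40, 0, 0, 70, 0], [250, 310, 40, 0, 0, 70, 0], [250, 310, 40, 0, 0, 70, 0], [250, 310, 40, 0, 0, 70, 0], [250, 310, 40, 0, 0, 70, 0]]])

```text
clock: 0.93
ee_pos: [0.3964, -0.2436, 0.2711]
ee_rot: [[0.086, 0.996, 0.0], [0.996, -0.086, 0.001], [0.001, -0.0, -1.0]]
contact_force: [0.4, 0.1, -0.0]
grip_width: 0.0853
```

Run:
```python
from h import *
s=st();print(np.round(s['ee_rot'],3),np.round(s['qpos'],3))
```

```text
t 0.93 p [ 0.3964 -0.2436  0.2711] F [ 0.4   0.08 -0.01] w 0.0853
[[ 0.086  0.996  0.   ]
 [ 0.996 -0.086  0.001]
 [ 0.001 -0.    -1.   ]] [-6.880e-01  1.450e-01 -1.250e-01  1.301e+00  1.000e-03  9.690e-01]
```

Request:
carry_out(steps=[[[0, 170, 0, 0, 0, 35, 0.3], [0, 170, 0, 0, 0, 35, 0.3], [0, 170, 0, 0, 0, 35, 0.3], [0, 170, 0, 0, 0, 35, 0.3], [0, 170, 0, 0, 0, 35, 0.3], [-30, 340, 0, 0, 0, 70, 0.3], [-30, 340, 0, 0, 0, 70, 0.3], [-30, 340, 0, 0, 0, 70, 0.3], [-30, 340, 0, 0, 0, 70, 0.3], [-30, 340, 0, 0, 0, 70, 0.3]]])

```text
clock: 1.77
ee_pos: [0.3632, 0.0988, 0.2711]
ee_rot: [[-0.91, 0.415, -0.001], [0.415, 0.91, 0.003], [0.002, 0.002, -1.0]]
contact_force: [-0.2, -0.8, 0.7]
grip_width: 0.0599
```

```bash
cat > rt.py <<'E'
from h import *
import sys
from scipy.spatial.transform import Rotation as Ro
def turn(yaw,tilt,R0):
    c,s=np.cos(yaw),np.sin(yaw); x=np.array([-c,-s,0]);z=np.array([0,0,-1.]);y=np.cross(z,x)
    T=np.c_[x,y,z]
    ax=np.array([-s,c,0]); T=Ro.from_rotvec(-np.radians(tilt)*ax).as_matrix()@T
    return Ro.from_matrix(T@R0.T).as_rotvec(degrees=True)
if __name__=='__main__':
    s=st();print(np.round(s['ee_rot'],3),np.round(s['qpos'],3))
    for a in sys.argv[2:]: print(a,np.round(turn(float(sys.argv[1]),float(a),s['ee_rot']),2))
E
python3 rt.py -0.047 0 20 30 40
```

```text
t 1.77 p [0.3632 0.0988 0.2711] F [-0.16 -0.75  0.75] w 0.0599
[[-0.91   0.415 -0.001]
 [ 0.415  0.91   0.003]
 [ 0.002  0.002 -1.   ]] [ 0.094 -0.035 -0.318  1.289  0.003  0.523]
0 [-0.15 -0.11 21.86]
20 [ -4.88 -19.67  21.61]
30 [ -7.25 -29.44  21.32]
40 [ -9.62 -39.21  20.91]
```

Request:
carry_out(steps=[[[10, -2, -30, -7.2, -29.4, 21.3, 0.3], [10, -2, -30, -7.2, -29.4, 21.3, 0.3], [10, -2, -30, -7.2, -29.4, 21.3, 0.3], [20, -2, -80, -7.2, -29.4, 21.3, 0.3], [40, -2, -120, -7.2, -29.4, 21.3, 0.3], [55, -2, -155, -7.2, -29.4, 21.3, 0.3], [55, -2, -190, -7.2, -29.4, 21.3, 0.3], [55, -2, -190, -7.2, -29.4, 21.3, 0.3], [55, -2, -190, -7.2, -29.4, 21.3, 0.3]]])

```text
clock: 2.52
ee_pos: [0.4385, 0.0997, 0.0969]
ee_rot: [[-0.88, 0.065, 0.471], [0.056, 0.998, -0.033], [-0.472, -0.003, -0.882]]
contact_force: [-0.8, 0.2, 0.2]
grip_width: 0.0597
```

```bash
python3 rt.py -0.047 30; python3 -c "
from h import *
a=grab('side','s1.png');b=grab('top','t1.png')
cv2.imwrite('pics/c1.png',np.hstack([cv2.resize(a[110:260,120:320],(400,300)),cv2.resize(b[120:270,110:310],(400,300))])[:,:,::-1])"
```

```text
t 2.52 p [0.4385 0.0997 0.0969] F [-0.84  0.23  0.2 ] w 0.0597
[[-0.88   0.065  0.471]
 [ 0.056  0.998 -0.033]
 [-0.472 -0.003 -0.882]] [ 0.156 -0.096 -1.019  0.167 -0.106  0.194]
30 [ 0.06 -1.85  1.01]
```

View pics/c1.png

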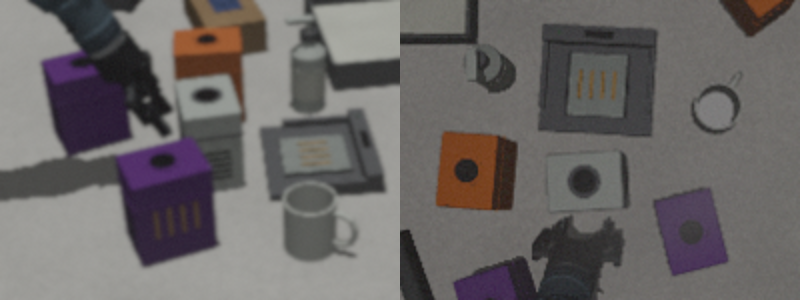

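Request:
carry_out(steps=[[[5, -1, -5, 0, -1.8, 1, 0.3], [10, -2, -7, 0, -1.8, 1, 0.3], [14, -2, -7, 0, -1.8, 1, 0.3], [18, -2, -7, 0, -1.8, 1, 0.3], [22, -3, -7, 0, -1.8, 1, 0.3], [26, -3, -7, 0, -1.8, 1, 0.3], [30, -3, -7, 0, -1.8, 1, 0.3], [34, -3, -7, 0, -1.8, 1, 0.3]]])

```text
clock: 3.28
ee_pos: [0.4714, 0.0961, 0.0922]
ee_rot: [[-0.864, 0.048, 0.501], [0.041, 0.999, -0.025], [-0.502, -0.001, -0.865]]
contact_force: [-3.2, -0.3, 2.4]
grip_width: 0.0598
```

```bash
python3 rt.py -0.047 30
```

```text
t 3.28 p [0.4714 0.0961 0.0922] F [-3.17 -0.3   2.37] w 0.0598
[[-0.864  0.048  0.501]
 [ 0.041  0.999 -0.025]
 [-0.502 -0.001 -0.865]] [ 0.126 -0.037 -1.01   0.079 -0.088  0.15 ]
30 [0.06 0.1  0.05]
```

Request:
carry_out(steps=[[[3, 0, 0, 0, 0, 0, 0.3], [6, 0, 0, 0, 0, 0, 0.3], [9, 0, 0, 0, 0, 0, 0.3], [12, -1, 0, 0, 0, 0, 0.3], [15, -1, 0, 0, 0, 0, 0.3], [18, -1, 0, 0, 0, 0, 0.3], [20, -1, 0, 0, 0, 0, 0.3], [22, -1, 0, 0, 0, 0, 0.3]]])

```text
clock: 3.95
ee_pos: [0.4938, 0.0955, 0.0926]
ee_rot: [[-0.864, 0.047, 0.501], [0.041, 0.999, -0.024], [-0.502, -0.001, -0.865]]
contact_force: [-8.4, 0.3, 4.6]
grip_width: 0.0602
```

Request:
carry_out(steps=[[[1, 0, 0, 0, 0, 0, 0.3], [2, 0, 0, 0, 0, 0, 0.3], [3, 0, 0, 0, 0, 0, 0.3]]])

```text
clock: 4.2
ee_pos: [0.4962, 0.0955, 0.0924]
ee_rot: [[-0.864, 0.047, 0.501], [0.041, 0.999, -0.024], [-0.501, -0.001, -0.865]]
contact_force: [-8.6, 0.7, 4.0]
grip_width: 0.0599
```

```bash
python3 rt.py -0.047 30; python3 -c "
from h import *
b=grab('top','t2.png');a=grab('side','s2.png')
cv2.imwrite('pics/c2.png',cv2.resize(b[120:260,120:290],(680,560),interpolation=cv2.INTER_CUBIC)[:,:,::-1])"
```

```text
t 4.2 p [0.4962 0.0955 0.0924] F [-8.57  0.68  4.03] w 0.0599
[[-0.864  0.047  0.501]
 [ 0.041  0.999 -0.024]
 [-0.501 -0.001 -0.865]] [ 0.115  0.011 -0.962  0.078 -0.081  0.14 ]
30 [0.04 0.09 0.01]
```

View pics/c2.png

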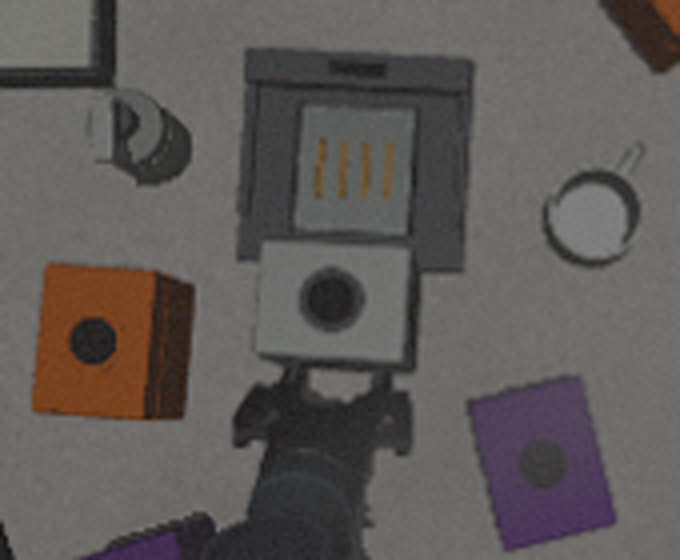

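```bash
python3 -c "
from h import *
f=lambda P:np.array(P)/4.+120-0.375
np.set_printoptions(suppress=True,precision=4)
U=onz('top',f([(264,241),(412,248),(409,362),(259,353)]),.150);print(U,U.mean(0))
e=U[0]+U[3]-U[1]-U[2];print('yaw',np.arctan2(-e[0],e[1]))
print([np.linalg.norm(U[i]-U[(i+1)%4]) for i in range(4)])
c=U.mean(0)[:2]-[.592,.0953];t=-.047;print('dock',c@[np.cos(t),np.sin(t)],c@[-np.sin(t),np.cos(t)])
a=cv2.imread('pics/s2.png');cv2.imwrite('pics/c3.png',cv2.resize(a[120:230,170:320],(750,550),interpolation=cv2.INTER_CUBIC))
"
```

```text
[[0.5981 0.1484 0.15  ]
 [0.5932 0.0311 0.15  ]
 [0.5033 0.0324 0.15  ]
 [0.5096 0.1506 0.15  ]] [0.551  0.0906 0.15  ]
yaw -0.04783979388072
[np.float64(0.11739577428469854), np.float64(0.08986784072838556), np.float64(0.1183210442740321), np.float64(0.08856638950287192)]
dock -0.04069587847024092 -0.006590724886715931
```

View pics/c3.png

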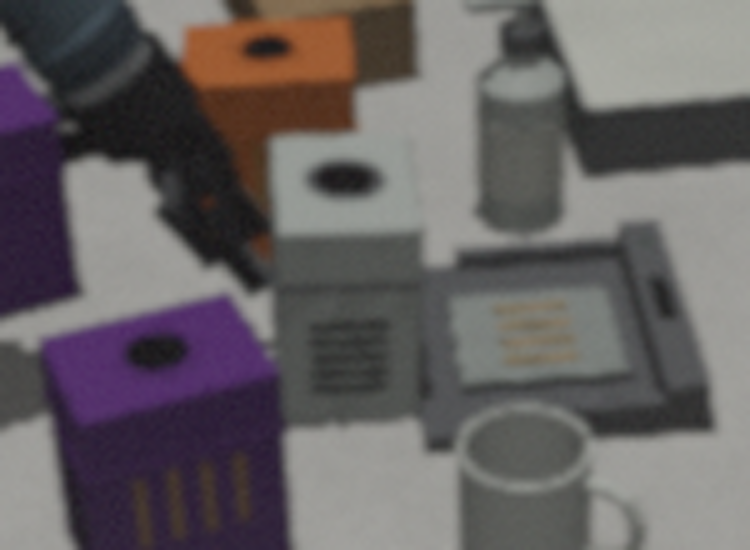

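Request:
carry_out(steps=[[[-2, 0, 0, 0, 0, 0, 0.3], [-4, 0, 0, 0, 0, 0, 0.3], [-6, 0, 0, 0, 0, 0, 0.3], [-6, 0, 0, 0, 0, 0, 0.3], [-6, 0, 0, 0, 0, 0, 0.3], [-6, 0, 0, 0, 0, 0, 0.3]]])

```text
clock: 4.8
ee_pos: [0.4911, 0.0955, 0.0929]
ee_rot: [[-0.864, 0.047, 0.502], [0.041, 0.999, -0.024], [-0.503, -0.0, -0.864]]
contact_force: [-3.3, -0.4, 1.5]
grip_width: 0.0597
```

```bash
python3 -c "
from h import *
st()
b=grab('top','t4.png')
cv2.imwrite('pics/c4.png',cv2.resize(b[120:260,120:290],(680,560),interpolation=cv2.INTER_CUBIC)[:,:,::-1])"
```

```text
t 4.8 p [0.4911 0.0955 0.0929] F [-3.31 -0.41  1.5 ] w 0.0597
```

View pics/c4.png

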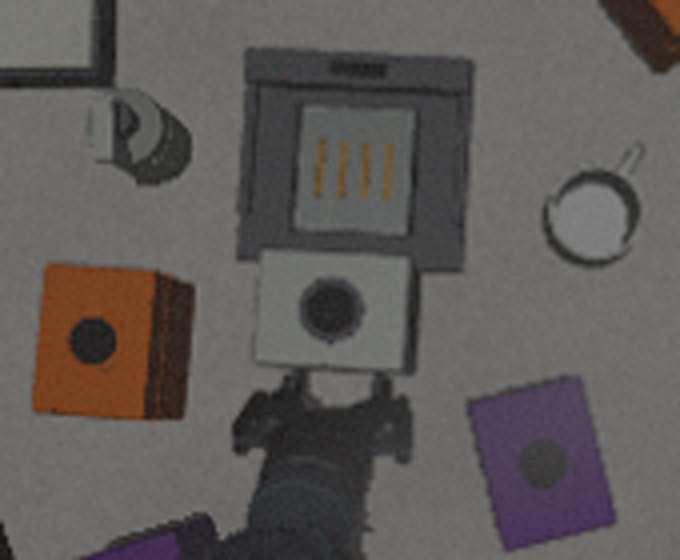

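```bash
python3 -c "
from h import *
f=lambda P:np.array(P)/4.+120-0.375
np.set_printoptions(suppress=True,precision=4)
t=-.047
for P in ([(261,250),(411,255),(408,374),(254,363)],):
  U=onz('top',f(P),.150);print(U,U.mean(0))
  e=U[0]+U[3]-U[1]-U[2];print('yaw',np.arctan2(-e[0],e[1]))
  c=U.mean(0)[:2]-[.592,.0953];print('dock',c@[np.cos(t),np.sin(t)],c@[-np.sin(t),np.cos(t)])
for h in [(328,362),(331,298),(331,308)]:
  c=onz('top',f([h]),.15)[0,:2]-[.592,.0953];print('hole dock',c@[np.cos(t),np.sin(t)],c@[-np.sin(t),np.cos(t)])
"
```

```text
[[0.591  0.1506 0.15  ]
 [0.5876 0.0318 0.15  ]
 [0.4939 0.0331 0.15  ]
 [0.5017 0.1544 0.15  ]] [0.5435 0.0925 0.15  ]
yaw -0.04653469283297642
dock -0.048275532455279296 -0.005084609656730326
hole dock -0.08904635040048788 -0.0034091795727321387
hole dock -0.03867035642700778 -0.0026251571235060577
hole dock -0.04654395715418669 -0.003120445682638639
```

Request:
carry_out(steps=[[[-8, 0, 0, 0, 0, 0, 0.3], [-12, 0, 0, 0, 0, 0, 0.3], [-12, 0, 0, 0, 0, 0, 0.3], [-12, 0, 0, 0, 0, 0, 0.3]]])

```text
clock: 5.18
ee_pos: [0.4793, 0.0956, 0.0933]
ee_rot: [[-0.863, 0.047, 0.503], [0.041, 0.999, -0.024], [-0.504, -0.0, -0.864]]
contact_force: [0.3, -0.1, 0.7]
grip_width: 0.06
```

```bash
python3 -c "
from h import *
st()
b=grab('top','t5.png');a=grab('side','s5.png')
cv2.imwrite('pics/c5.png',cv2.resize(b[120:260,120:290],(680,560),interpolation=cv2.INTER_CUBIC)[:,:,::-1])"
```

```text
t 5.18 p [0.4793 0.0956 0.0933] F [ 0.32 -0.14  0.66] w 0.06
```

View pics/c5.png

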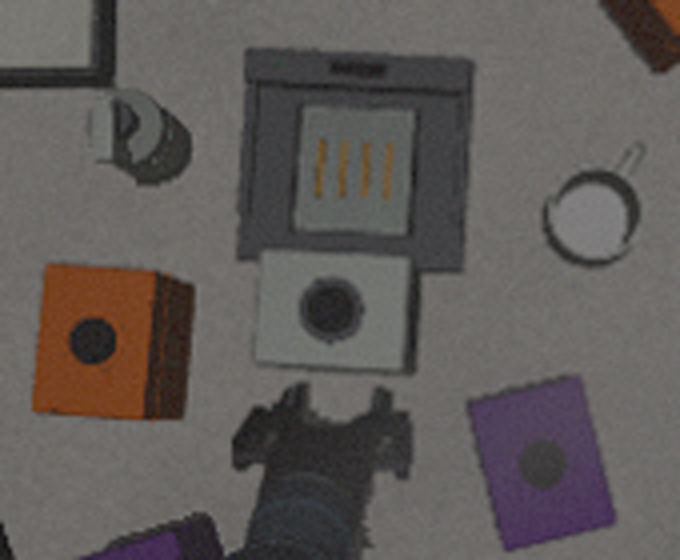

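Request:
carry_out(steps=[[[-4, 0, 20, 0, 0, 0, 0.3], [-4, 0, 37, 0, 0, 0, 0.3], [-4, 0, 37, 0, 0, 0, 0.3], [2, 0, 37, 0, 0, 0, 0.3], [6, 0, 37, 0, 0, 0, 0.3], [9, 0, 37, 0, 0, 0, 0.3], [12, 0, 38, 0, 0, 0, 0.3], [15, -1, 40, 0, 0, 0, 0.3]]])

```text
clock: 5.95
ee_pos: [0.4931, 0.0946, 0.1312]
ee_rot: [[-0.865, 0.047, 0.499], [0.04, 0.999, -0.024], [-0.5, -0.0, -0.866]]
contact_force: [-2.2, 1.8, -0.6]
grip_width: 0.0597
```

Request:
carry_out(steps=[[[4, 0, 2, 0, 0, 0, 0.3], [8, 0, 5, 0, 0, 0, 0.3], [12, 0, 7, 0, 0, 0, 0.3], [16, -1, 9, 0, 0, 0, 0.3], [20, -1, 11, 0, 0, 0, 0.3]]])

```text
clock: 6.37
ee_pos: [0.5147, 0.0935, 0.1443]
ee_rot: [[-0.863, 0.047, 0.502], [0.041, 0.999, -0.024], [-0.503, -0.0, -0.864]]
contact_force: [-1.8, 0.3, -1.0]
grip_width: 0.0598
```

```bash
python3 -c "
from h import *
st()
a=grab('side','s6.png')
cv2.imwrite('pics/c6.png',cv2.resize(a[120:230,170:320],(750,550),interpolation=cv2.INTER_CUBIC)[:,:,::-1])"
```

```text
t 6.37 p [0.5147 0.0935 0.1443] F [-1.8   0.3  -1.05] w 0.0598
```

View pics/c6.png

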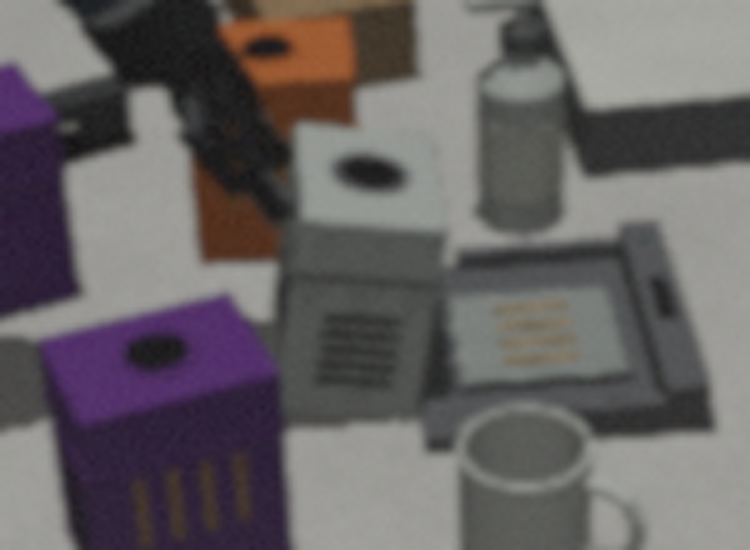

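The side view shows the unit tipping about 10°, with its front face on the edge near (435,330) in the crop. I keep following the arc.

Request:
carry_out(steps=[[[5, 0, 3, 0, 0, 0, 0.3], [10, 0, 5, 0, 0, 0, 0.3], [15, -1, 7, 0, 0, 0, 0.3], [20, -1, 9, 0, 0, 0, 0.3], [25, -1, 10, 0, 0, 0, 0.3], [30, -1, 12, 0, 0, 0, 0.3], [35, -2, 13, 0, 0, 0, 0.3], [40, -2, 14, 0, 0, 0, 0.3]]])

```text
clock: 7.08
ee_pos: [0.555, 0.0915, 0.1583]
ee_rot: [[-0.863, 0.047, 0.503], [0.041, 0.999, -0.024], [-0.503, -0.0, -0.864]]
contact_force: [-0.7, -0.3, 1.0]
grip_width: 0.0596
```

Request:
carry_out(steps=[[[4, 0, 1, 0, 0, 0, 0.3], [8, 0, 1, 0, 0, 0, 0.3], [12, -1, 1, 0, 0, 0, 0.3], [16, -1, 1, 0, 0, 0, 0.3], [20, -1, 1, 0, 0, 0, 0.3], [23, -1, 1, 0, 0, 0, 0.3], [23, -1, 1, 0, 0, 0, 0.3], [23, -1, 1, 0, 0, 0, 0.3]]])

```text
clock: 7.75
ee_pos: [0.5772, 0.0905, 0.1588]
ee_rot: [[-0.864, 0.047, 0.502], [0.041, 0.999, -0.024], [-0.503, -0.0, -0.865]]
contact_force: [-0.5, 0.1, -0.6]
grip_width: 0.06
```

```bash
python3 -c "
from h import *
st()
a=grab('side','s7.png')
cv2.imwrite('pics/c7.png',cv2.resize(a[120:230,170:320],(750,550),interpolation=cv2.INTER_CUBIC)[:,:,::-1])"
```

```text
t 7.75 p [0.5772 0.0905 0.1588] F [-0.46  0.12 -0.62] w 0.06
```

View pics/c7.png

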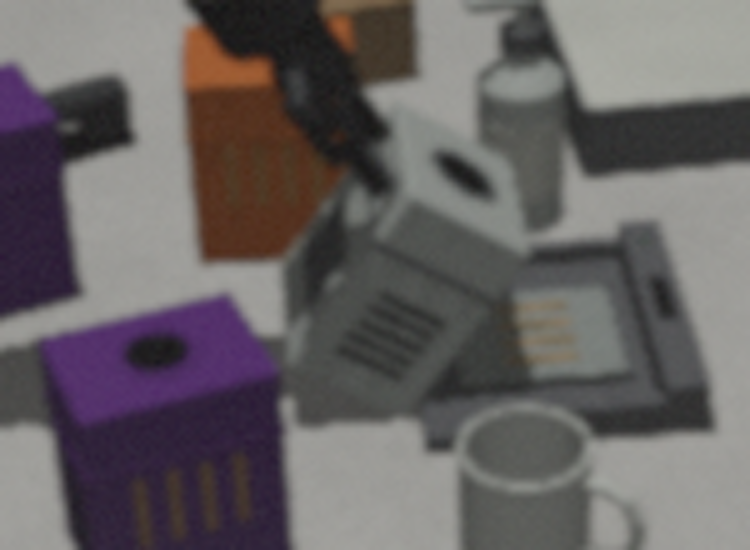

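Now tipped about 30°, close to balance. I continue a little.

Request:
carry_out(steps=[[[4, 0, 0, 0, 0, 0, 0.3], [8, 0, 0, 0, 0, 0, 0.3], [12, -1, 0, 0, 0, 0, 0.3], [16, -1, 0, 0, 0, 0, 0.3], [20, -1, 0, 0, 0, 0, 0.3], [20, -1, 0, 0, 0, 0, 0.3], [20, -1, 0, 0, 0, 0, 0.3], [20, -1, 0, 0, 0, 0, 0.3]]])

```text
clock: 8.47
ee_pos: [0.597, 0.0895, 0.1587]
ee_rot: [[-0.864, 0.047, 0.502], [0.041, 0.999, -0.024], [-0.502, -0.0, -0.865]]
contact_force: [0.3, -0.2, -0.6]
grip_width: 0.0603
```

```bash
python3 -c "
from h import *
st()
a=grab('side','s8.png')
cv2.imwrite('pics/c8.png',cv2.resize(a[120:230,170:320],(750,550),interpolation=cv2.INTER_CUBIC)[:,:,::-1])"
```

```text
t 8.47 p [0.597  0.0895 0.1587] F [ 0.25 -0.15 -0.56] w 0.0603
```

View pics/c8.png

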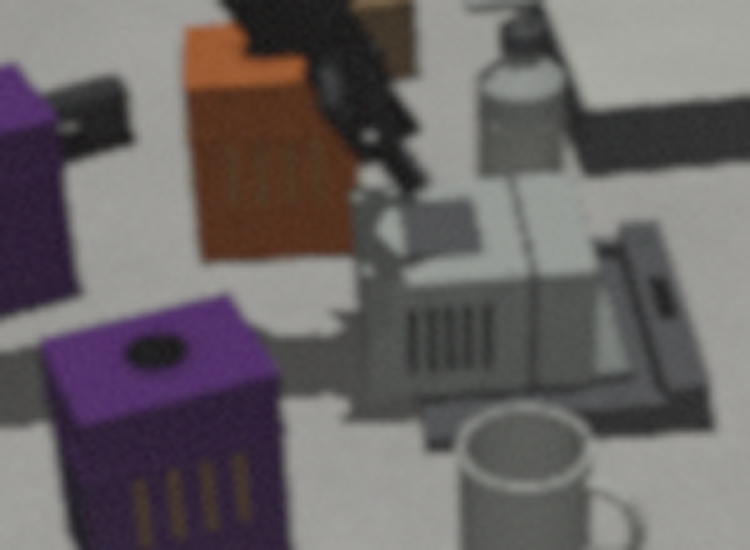

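Request:
carry_out(steps=[[[-30, 1, 5, 0, 0, 0, 0.3], [-60, 3, 0, 0, 0, 0, 0.3], [-90, 4, -10, 0, 0, 0, 0.3], [-90, 4, -45, 0, 0, 0, 0.3], [-90, 4, -80, 0, 0, 0, 0.3], [-90, 4, -98, 0, 0, 0, 0.3], [-90, 4, -98, 0, 0, 0, 0.3], [-90, 4, -98, 0, 0, 0, 0.3]]])

```text
clock: 9.18
ee_pos: [0.5058, 0.0934, 0.0599]
ee_rot: [[-0.865, 0.047, 0.5], [0.04, 0.999, -0.024], [-0.5, -0.001, -0.866]]
contact_force: [0.5, 0.7, 0.1]
grip_width: 0.06
```

```bash
python3 rt.py -0.047 30; python3 -c "
from h import *
b=grab('top','t9.png')
cv2.imwrite('pics/c9.png',cv2.resize(b[120:260,120:290],(680,560),interpolation=cv2.INTER_CUBIC)[:,:,::-1])"
```

```text
t 9.18 p [0.5058 0.0934 0.0599] F [0.45 0.71 0.08] w 0.06
[[-0.865  0.047  0.5  ]
 [ 0.04   0.999 -0.024]
 [-0.5   -0.001 -0.866]] [ 0.106  0.098 -0.992 -0.037 -0.077  0.132]
30 [0.05 0.01 0.01]
```

View pics/c9.png

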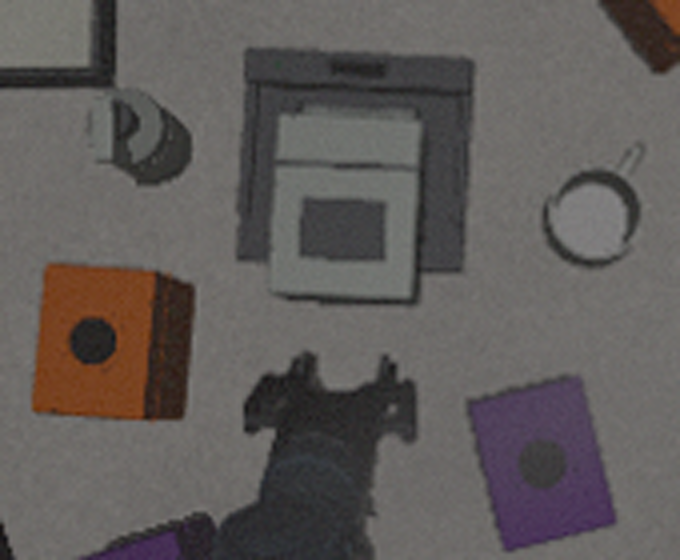

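```bash
cat > lie.py <<'E'
from h import *
f=lambda P:np.array(P)/4.+120-0.375
def lie(P,z=.11,t=-.047):
  U=onz('top',f(P),z);c=U.mean(0)[:2]-[.592,.0953]
  e=U[0]+U[3]-U[1]-U[2]
  print(np.round(U,4),'centre',U.mean(0),'dock',c@[np.cos(t),np.sin(t)],c@[-np.sin(t),np.cos(t)],'yaw rel',np.arctan2(-e[0],e[1])-t,[round(np.linalg.norm(U[i]-U[(i+1)%4]),4) for i in range(4)])
E
python3 -c "
from lie import *
lie([(278,112),(424,120),(417,301),(270,293)])"
```

```text
[[0.7094 0.1459 0.11  ]
 [0.7031 0.0254 0.11  ]
 [0.554  0.0294 0.11  ]
 [0.5598 0.1494 0.11  ]] centre [0.63160271 0.08750836 0.11      ] dock 0.039925047109931326 -0.0059223965257632055 yaw rel -0.0033392365277021135 [np.float64(0.1207), np.float64(0.1492), np.float64(0.1201), np.float64(0.1496)]
```

Request:
carry_out(steps=[[[15, -1, 0, 0, 0, 0, 0.3], [28, -1, 0, 0, 0, 0, 0.3], [34, -2, 0, 0, 0, 0, 0.3], [38, -2, 0, 0, 0, 0, 0.3], [42, -2, 0, 0, 0, 0, 0.3], [46, -2, 0, 0, 0, 0, 0.3], [51, -2, 0, 0, 0, 0, 0.3], [56, -3, 0, 0, 0, 0, 0.3], [61, -3, 0, 0, 0, 0, 0.3], [66, -3, 0, 0, 0, 0, 0.3]]])

```text
clock: 10.07
ee_pos: [0.573, 0.0904, 0.0605]
ee_rot: [[-0.864, 0.047, 0.501], [0.041, 0.999, -0.024], [-0.502, -0.001, -0.865]]
contact_force: [-3.5, -0.4, 1.9]
grip_width: 0.0597
```

Request:
carry_out(steps=[[[3, 0, 0, 0, 0, 0, 0.3], [6, 0, 0, 0, 0, 0, 0.3], [9, 0, 0, 0, 0, 0, 0.3], [11, -1, 0, 0, 0, 0, 0.3], [13, -1, 0, 0, 0, 0, 0.3]]])

```text
clock: 10.48
ee_pos: [0.5863, 0.0896, 0.0608]
ee_rot: [[-0.864, 0.047, 0.502], [0.04, 0.999, -0.024], [-0.503, -0.0, -0.865]]
contact_force: [-3.5, 0.2, 1.1]
grip_width: 0.0597
```

Request:
carry_out(steps=[[[1, 0, 0, 0, 0, 0, 0.3], [2, 0, 0, 0, 0, 0, 0.3], [3, 0, 0, 0, 0, 0, 0.3], [4, 0, 0, 0, 0, 0, 0.3]]])

```text
clock: 10.82
ee_pos: [0.5896, 0.0896, 0.0606]
ee_rot: [[-0.864, 0.047, 0.501], [0.041, 0.999, -0.024], [-0.502, -0.0, -0.865]]
contact_force: [-5.8, 0.5, 2.7]
grip_width: 0.0597
```

```bash
python3 -c "
from h import *
st()
b=grab('top','t10.png')
cv2.imwrite('pics/c10.png',cv2.resize(b[120:260,120:290],(680,560),interpolation=cv2.INTER_CUBIC)[:,:,::-1])"
```

```text
t 10.82 p [0.5896 0.0896 0.0606] F [-5.78  0.46  2.7 ] w 0.0597
```

View pics/c10.png

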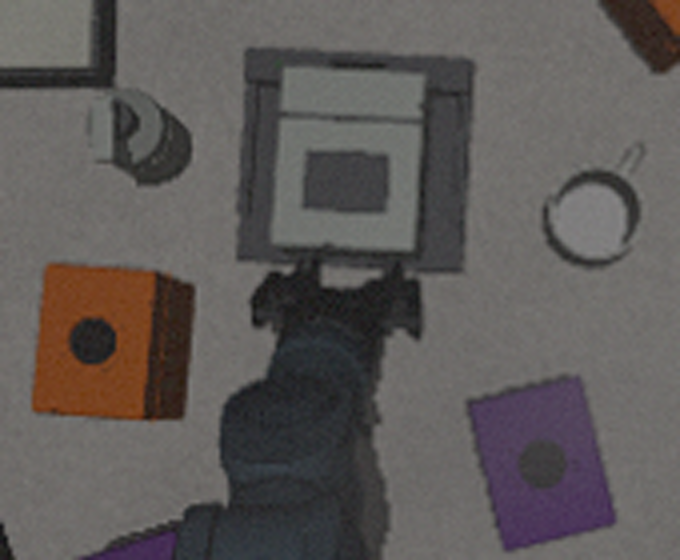

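```bash
python3 -c "
from lie import *
lie([(283,66),(429,73),(420,256),(273,247)])"
```

```text
[[0.7481 0.1426 0.11  ]
 [0.7425 0.0217 0.11  ]
 [0.5908 0.0273 0.11  ]
 [0.5975 0.1477 0.11  ]] centre [0.66971885 0.08484106 0.11      ] dock 0.07812440964377196 -0.006795947684283395 yaw rel -0.003975808242393776 [np.float64(0.1211), np.float64(0.1519), np.float64(0.1205), np.float64(0.1506)]
```

Request:
carry_out(steps=[[[1, 0, 0, 0, 0, 0, 0.3], [2, 0, 0, 0, 0, 0, 0.3], [3, 0, 0, 0, 0, 0, 0.3]]])

```text
clock: 11.12
ee_pos: [0.5898, 0.0895, 0.059]
ee_rot: [[-0.866, 0.047, 0.497], [0.04, 0.999, -0.024], [-0.498, -0.001, -0.867]]
contact_force: [-15.8, 0.7, 8.1]
grip_width: 0.0598
```

Request:
carry_out(steps=[[[-12, 1, 0, 0, 0, 0, 0.3], [-30, 1, 0, 0, 0, 0, 0.3], [-40, 2, 30, 0, 0, 0, 0.5], [-40, 2, 65, 0, 0, 0, 1], [-40, 2, 100, 0, 7, 0, 1], [-40, 2, 120, 1, 14, 0, 1], [-10, 1, 120, 1, 21, 0, 1], [20, -1, 120, 1.4, 28, 0, 1], [50, -2, 120, 1.4, 30, 0, 1], [84, -4, 110, 1.4, 30, 0, 1]]])

```text
clock: 11.95
ee_pos: [0.6604, 0.0869, 0.1807]
ee_rot: [[-0.998, 0.047, 0.051], [0.047, 0.999, -0.003], [-0.051, -0.0, -0.999]]
contact_force: [1.9, 0.1, 0.6]
grip_width: -0.0003
```

```bash
python3 rt.py -0.047 0; python3 -c "
from h import *
b=grab('top','t11.png');a=grab('side','s11.png')
cv2.imwrite('pics/c11.png',cv2.resize(b[120:260,120:290],(680,560),interpolation=cv2.INTER_CUBIC)[:,:,::-1])
cv2.imwrite('pics/c11s.png',cv2.resize(a[100:230,170:320],(675,585),interpolation=cv2.INTER_CUBIC)[:,:,::-1])"
```

```text
t 11.95 p [0.6604 0.0869 0.1807] F [1.89 0.14 0.65] w -0.0003
[[-0.998  0.047  0.051]
 [ 0.047  0.999 -0.003]
 [-0.051 -0.    -0.999]] [ 0.038  0.537  0.198  1.182 -0.005  0.085]
0 [0.16 2.91 0.  ]
```

View pics/c11.png

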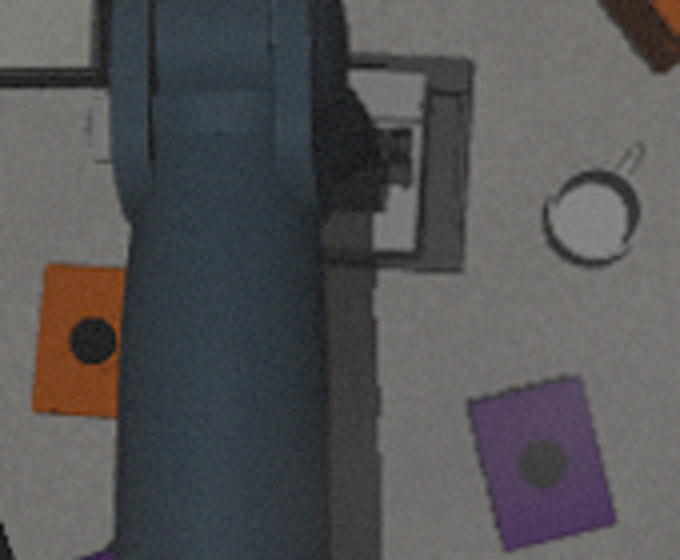

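View pics/c11s.png

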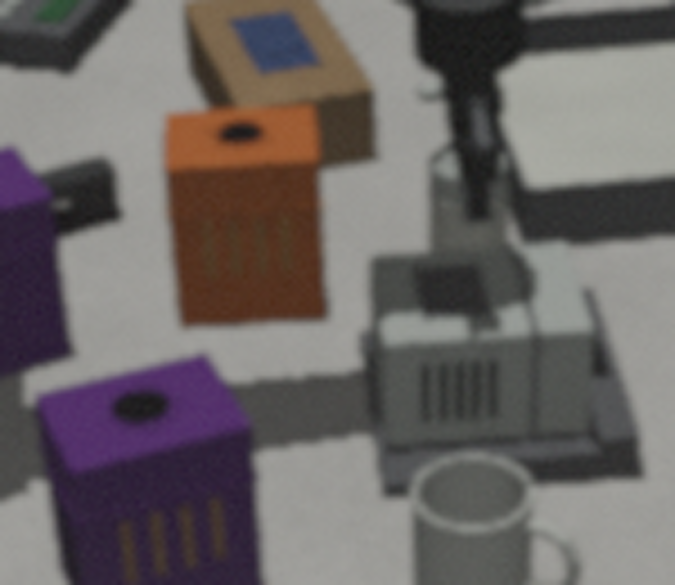

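Request:
carry_out(steps=[[[13, -1, -20, 0, 2.9, 0, 1], [13, -1, -45, 0, 2.9, 0, 1], [13, -1, -58, 0, 2.9, 0, 1], [13, -1, -62, 0, 2.9, 0, 1], [13, -1, -65, 0, 2.9, 0, 1], [13, -1, -65, 0, 2.9, 0, 1]]])

```text
clock: 12.55
ee_pos: [0.6694, 0.0861, 0.1127]
ee_rot: [[-0.999, 0.047, -0.004], [0.047, 0.999, -0.003], [0.004, -0.003, -1.0]]
contact_force: [-0.7, -0.2, 0.1]
grip_width: 0.0003
```

```bash
python3 rt.py -0.047 0
```

```text
t 12.55 p [0.6694 0.0861 0.1127] F [-0.74 -0.18  0.09] w 0.0003
[[-0.999  0.047 -0.004]
 [ 0.047  0.999 -0.003]
 [ 0.004 -0.003 -1.   ]] [ 0.035  0.637  0.194  1.132 -0.003  0.082]
0 [ 0.18 -0.21 -0.02]
```

Request:
carry_out(steps=[[[6, 0, 1, 0, 0, 0, 1], [6, 0, 1, 0, 0, 0, 1], [6, 0, -1, 0, 0, 0, 1], [6, 0, -2, 0, 0, 0, 1], [6, 0, -3, 0, 0, 0, 1], [6, 0, -4, 0, 0, 0, 1], [6, 0, -5, 0, 0, 0, 1]]])

```text
clock: 13.13
ee_pos: [0.6759, 0.0861, 0.1082]
ee_rot: [[-0.999, 0.047, -0.003], [0.047, 0.999, -0.003], [0.003, -0.003, -1.0]]
contact_force: [0.2, -1.0, 5.9]
grip_width: 0.0
```

Request:
carry_out(steps=[[[0, 0, -1, 0, 0, 0, 1], [0, 0, -2, 0, 0, 0, 1], [0, 0, -3, 0, 0, 0, 1]]])

```text
clock: 13.38
ee_pos: [0.6759, 0.0861, 0.1061]
ee_rot: [[-0.999, 0.047, -0.002], [0.047, 0.999, -0.003], [0.002, -0.003, -1.0]]
contact_force: [-3.5, -0.3, 12.8]
grip_width: -0.0002
```

Request:
carry_out(steps=[[[0, 0, -1, 0, 0, 0, 1], [0, 0, -2, 0, 0, 0, 1]]])

```text
clock: 13.55
ee_pos: [0.6759, 0.0861, 0.106]
ee_rot: [[-0.999, 0.047, -0.002], [0.047, 0.999, -0.003], [0.001, -0.003, -1.0]]
contact_force: [-7.0, 0.4, 23.6]
grip_width: -0.0001
```

Request:
carry_out(steps=[[[0, 0, -1, 0, 0, 0, 1], [0, 0, -1, 0, 0, 0, 1]]])

```text
clock: 13.72
ee_pos: [0.6759, 0.0861, 0.106]
ee_rot: [[-0.999, 0.046, -0.001], [0.046, 0.999, -0.003], [0.001, -0.003, -1.0]]
contact_force: [-7.4, -0.5, 23.1]
grip_width: -0.0
```

Request:
carry_out(steps=[[[0, 0, 0, 0, 0, 0, 1], [0, 0, 0, 0, 0, 0, 1], [0, 0, 0, 0, 0, 0, 1], [0, 0, 0, 0, 0, 0, 1], [0, 0, 0, 0, 0, 0, 1], [0, 0, 0, 0, 0, 0, 1], [0, 0, 0, 0, 0, 0, 1], [0, 0, 0, 0, 0, 0, 1], [0, 0, 0, 0, 0, 0, 1], [0, 0, 0, 0, 0, 0, 1]]])

```text
clock: 14.55
ee_pos: [0.6759, 0.0861, 0.106]
ee_rot: [[-0.999, 0.046, -0.001], [0.046, 0.999, -0.003], [0.001, -0.003, -1.0]]
contact_force: [-7.0, -1.0, 22.8]
grip_width: -0.0001
```

```bash
python3 -c "
from h import *
st()
a=grab('side','s12.png')
cv2.imwrite('pics/c12s.png',cv2.resize(a[100:230,170:320],(675,585),interpolation=cv2.INTER_CUBIC)[:,:,::-1])"
```

```text
t 14.55 p [0.6759 0.0861 0.106 ] F [-7.04 -0.96 22.81] w -0.0001
```

View pics/c12s.png

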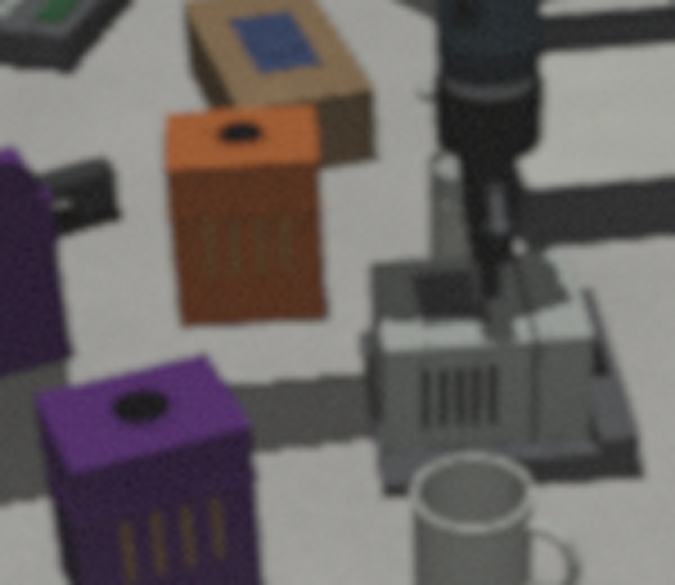

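Request:
carry_out(steps=[[[0, 0, 2, 0, 0, 0, 1], [0, 0, 4, 0, 0, 0, 1], [0, 0, 7, 0, 0, 0, 1], [0, 0, 12, 0, 0, 0, 1], [0, 0, 30, 0, 0, 0, 1], [0, 0, 60, 0, 0, 0, 1], [0, 0, 100, 0, 0, 0, 1], [-40, 0, 120, 0, 0, 0, 1], [-80, 0, 120, 0, 0, 0, 1], [-120, 0, 120, 0, 0, 0, 1]]])

```text
clock: 15.43
ee_pos: [0.556, 0.0861, 0.2225]
ee_rot: [[-0.999, 0.047, -0.001], [0.047, 0.999, -0.003], [0.001, -0.003, -1.0]]
contact_force: [-0.3, 1.0, -0.0]
grip_width: 0.0001
```

Request:
carry_out(steps=[[[-40, -20, 20, 0, 0, 0, 1], [-80, -40, 20, 0, 0, 0, 1], [-110, -70, 20, 0, 0, 0, 1], [-120, -110, 20, 0, 0, 0, 1], [-120, -150, 20, 0, 0, 0, 1], [-120, -190, 20, 0, 0, 0, 1], [-120, -230, 20, 0, 0, 0, 1], [-120, -230, 20, 0, 0, 0, 1]]])

```text
clock: 16.1
ee_pos: [0.4349, -0.1499, 0.2409]
ee_rot: [[-0.999, 0.054, -0.005], [0.054, 0.999, -0.006], [0.005, -0.007, -1.0]]
contact_force: [0.7, 0.2, 0.5]
grip_width: -0.0005
```

```bash
python3 -c "
from h import *
st()
b=grab('top','t13.png');a=grab('side','s13.png')
cv2.imwrite('pics/c13.png',cv2.resize(b[120:260,120:290],(680,560),interpolation=cv2.INTER_CUBIC)[:,:,::-1])
cv2.imwrite('pics/c13s.png',cv2.resize(a[100:230,170:320],(675,585),interpolation=cv2.INTER_CUBIC)[:,:,::-1])"
```

```text
t 16.1 p [ 0.4349 -0.1499  0.2409] F [0.7  0.18 0.46] w -0.0005
```

View pics/c13.png

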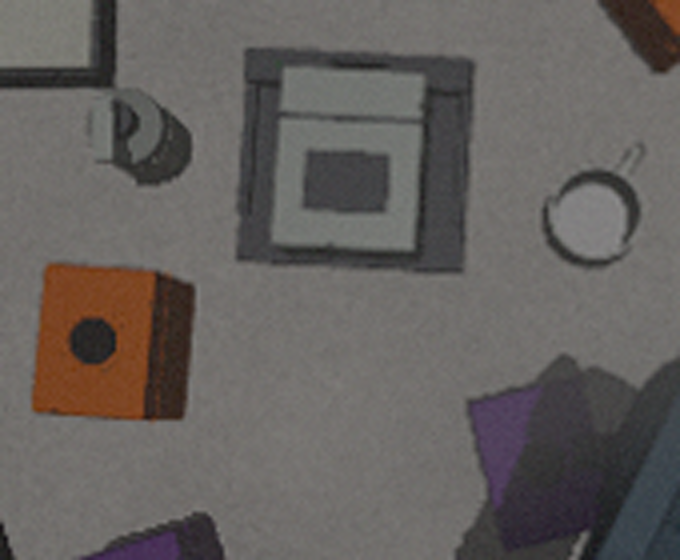

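View pics/c13s.png

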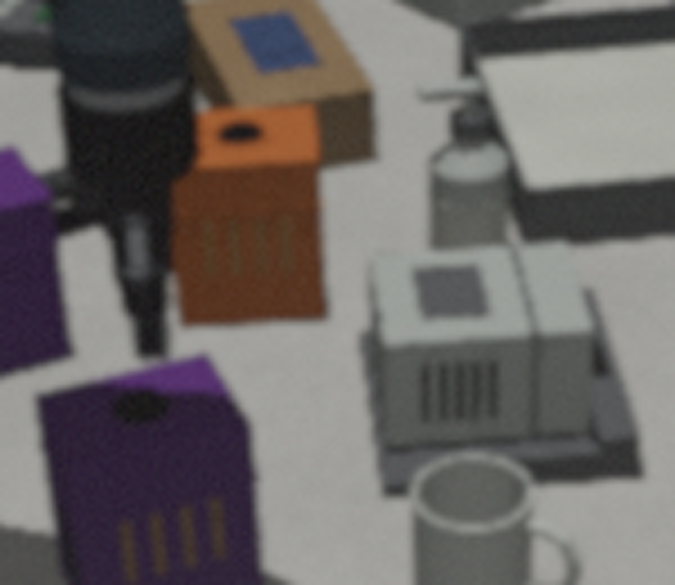

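```bash
python3 -c "
from lie import *
a,b=[cv2.imread('pics/%s.png'%n,0)[132:184,186:228].astype(np.float32) for n in('t10','t13')]
w=cv2.createHanningWindow(a.shape[::-1],cv2.CV_32F)
print(cv2.phaseCorrelate(a,b,w))
lie([(283,66),(427,73),(418,253),(272,247)])
# dark window centroid/home edges expected
t=-.047;R=np.array([[np.cos(t),-np.sin(t)],[np.sin(t),np.cos(t)]])
P=[[*(R@[x,y-.0065]+[.592,.0953]),.11] for x,y in((.156,.06),(.156,-.06),(.006,-.06),(.006,.06))]
print((proj('top',P)-120+.375)*4)
for n in('t0','x'):pass
o=[cv2.imread('pics/%s.png'%n,0).astype(np.float32) for n in('top0','t13')]
for nm,(r0,r1,c0,c1) in dict(san=(135,172,135,172),mug=(148,192,248,286),tape=(168,202,368,402),stap=(230,280,98,132)).items():
  print(nm,cv2.phaseCorrelate(o[0][r0:r1,c0:c1].copy(),o[1][r0:r1,c0:c1].copy()))
"
```

```text
((0.5941712196743225, 0.18602840760489414), 0.9132497497056247)
[[0.7481 0.1426 0.11  ]
 [0.7425 0.0234 0.11  ]
 [0.5932 0.029  0.11  ]
 [0.5975 0.1485 0.11  ]] centre [0.67032831 0.08587373 0.11      ] dock 0.07868468664679233 -0.005735788179830737 yaw rel 0.005715482931896922 [np.float64(0.1194), np.float64(0.1494), np.float64(0.1196), np.float64(0.1506)]
[[284.55246588  63.29461844]
 [429.23937303  70.40252181]
 [418.52098693 250.98127845]
 [272.10090326 243.37625539]]
san ((0.11901924662807772, 0.009399924139803062), 1.0340899616479873)
mug ((0.07822021820904013, 0.5060258349756381), 0.9873449977238973)
tape ((-0.052615335166930066, -0.1093712370305795), 0.9422230543913664)
stap ((-0.05053700024703289, 0.08731237606951936), 1.0058620921770731)
```

```bash
python3 -c "
from lie import *
a=cv2.imread('pics/s13.png');cv2.imwrite('pics/c14.png',cv2.resize(a[145:215,245:320],None,fx=8,fy=8,interpolation=cv2.INTER_CUBIC))
t=-.047;R=np.array([[np.cos(t),-np.sin(t)],[np.sin(t),np.cos(t)]])
for nm,x,y,z in (('wall in near top',.156,-.1,.04),('wall out near top',.186,-.1,.04),('unit lead low near',.156,-.066,.019),('unit lead top near',.156,-.066,.11),('unit foot top near',.006,-.066,.11),('front near',0,-.1,.014)):
  print(nm,(proj('side',[*(R@[x,y]+[.592,.0953]),z])-[245,145]+.44)*8)
"
```

```text
wall in near top [[469.43994645 422.34959286]]
wall out near top [[543.84786745 416.70564898]]
unit lead low near [[452.50736628 414.55030347]]
unit lead top near [[460.91595035 228.58604827]]
unit foot top near [[ 81.96861769 255.984284  ]]
front near [[ 80.64709416 503.98778753]]
```

View pics/c14.png

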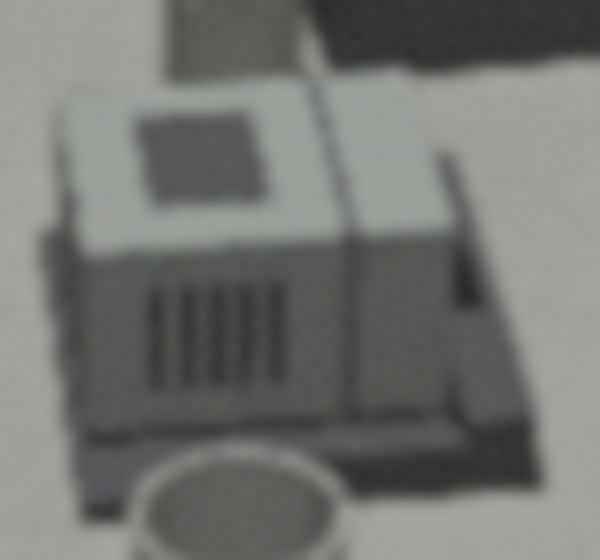

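The side view shows the unit's leading end at (458,230) and the wall's inner corner at (467,422). That puts the gap at about 0–1 mm, so I hand in.

```bash
python3 -c "
from h import *
print(env.close_job()); st()"
```

```text
the job is handed in; nothing more can be done
None
the job is handed in; nothing more can be done
```

The blower unit is on charge and the job is handed in. It lies contact face down, home against the dock's end wall, and nothing is touching it. Handing in reports no verdict, so this rests on my own checks.

- **Sliding and tipping:** I slid the white unit square against the dock's front edge. It measured −0.0465 m in dock x, with its yaw matching the dock's. I then pushed it high, following its arc, until it fell onto the plate.
- **Sliding home:** I pushed it until it stopped hard against the end wall, at about 16 N.
- **Pressing:** I pressed down until the plate would go no further, at about 23 N, held for about 1.1 s, then lifted clear. I judged this by the sudden rise in force and the fingers stopping at 0.106 m. I had no direct plate reading.
- **Final position:** The top view puts the centre at dock x ≈ 0.079 m, y ≈ −0.006 m and less than 0.01 rad out of square. That x is 2 mm short of the nominal 0.081 m and 2 mm above the 0.077 m limit. I put the shortfall down to calibration, because the hard stop and the side view (a 0–1 mm gap to the wall) both say it is home.
- **Bystanders:** The sanitiser, mug, tape and stapler had not moved by more than about half a pixel, roughly 1.5 mm. I did not measure the mouse, but the arm never came down near it.

The run took 16 s of the allowed 72 s. The largest force I read on the tool was about 25 N.

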